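# Close a steriliser lid crosswise

### The arm

A 7-joint arm with a two-finger parallel gripper is mounted at the origin on a cart in front of the work surface, level with it; the furniture and walls round the work are solid. World frame = base frame: x ahead of the robot, y to its left, z up, the work surface at z = 0. Lengths are in m, angles in rad, forces in N, time in s.
With the tool pointing down it reaches from about 0.4 to 0.85 m from the base axis. Payload 4.5 kg.
Tool frame: the origin (TCP) lies at the very end of the fingers, on their centre line; the grasp point (between the pads) lies 19 mm behind it; z points along the fingers, y is the line along which they close (so a half turn about z gives the same grasp; the last joint's range is limited). The gripper opens to 88 mm and grips with 3 to 60 N. Pads are 18 mm wide; open, the fingers measure 123 mm over their backs; the gripper's body (75 mm by 187 mm) begins 45 mm behind the grasp point.
Start: joints at [1.241, 0.689, -0.195, 1.565, 0.157, 0.902, -0.215], TCP at [0.222, -0.584, 0.239] pointing down, gripper open.
Joint ranges: [-3.01, 3.01], [-0.46, 2.08], [-1.47, 1.51], [0.13, 2.56], [-1, 4.14], [0.04, 2.09], [-2.66, 2.66]. Speed limits (rad/s): [2.57, 2.57, 3.14, 3.14, 3.14, 3.14, 3.14].

### API

Orientations are given as a unit quaternion [x, y, z, w].
In Python, from plant import r, eyes, nets gives the robot as it stands.
- The arm moves only by the shell command python3 -m pendant 'ROWS' [FORCE]. ROWS is JSON, a list of rows, each an object of numbers: "claw": the opening, from 0 (shut) to 1 (fully open); "dx", "dy", "dz": the shift along the world's x, y, z in mm; "twist": the turn about the world's z in rad. In form: [{"claw": .., "dx": .., "dy": .., "dz": .., "twist": ..}, ...]. A call has 1 to 8 rows; each row is the pose to reach, as a shift and turn from the pose commanded when the call began; what a row does not reach only later rows make up. A row lasts 1/10 s, in which the tool goes at most 50 mm and 8.59 degrees, less where a joint would pass 70% of its speed; a pose out of reach is approached as far as the arm can. A call with a gripper value outside its range is refused whole. The fingers move at their own pace and stop on an object; FORCE is the grip in N (left out, the last holds). Time passes only in rows, so rows that repeat a pose let the fingers close. It gives the time, the measured TCP pose, the force, the opening and the grip force at its end, in the units of the state.
- r.get_state(): the state, without advancing time (a new reading comes with each control period).
- eyes.snapshot(name): name is "side" or "top" or "wrist"; returns (picture, depth): 480x640x3 uint8, blue, green, red; 480x640 float32, m along the optical axis (not along the pixel's ray), 0 where there is no reading.
- eyes.camera_info(name): a dict with "K" (3x3 intrinsics, pixels), "D" ([k1, k2, p1, p2, k3] as OpenCV has them; the pictures are not rectified), "world_to_cam" (4x4, takes a point from world to camera coordinates); the wrist camera has in their place "T_tool_cam" (4x4, takes a point from camera to tool coordinates, whose origin is the TCP and whose axes are the flange's). Camera axes: x right, y down, z forward; pixel columns grow to the right and rows downward; lengths in m; the calibration is good to about 2 mm. A picture is of the moment at which its call begins: read the wrist's pose just before it. camera_info takes no time and is no camera call.
- r.finish_job(): hands the job in; it is judged then, once.
Trained networks look in the newest picture that a camera, given by its name, has taken for a name from the list of things; names that differ only in an ending like _2 or _b are one class to them, and where a whole thing is asked for, a point or a joint stands for the part that bears it (a point fixed in the world has none). Each returns a list of dicts, best first, with "confidence" (0 to 1); they miss things now and then, are a little off and sometimes report something else, mostly with a low value. They report only what shows in the picture. A call takes as long as a camera call.
- nets.spot_in(camera, query): "box" ([left, top, width, height] as shares, 0 to 1, of the picture: columns of its width, rows of its height, round what is visible of it).
- nets.place_of(camera, query): "position" ([column, row] as shares, 0 to 1, of the picture: columns of its width, rows of its height: a listed point, or the origin of a listed thing).
The state is a dict: "clock": time; "q": joint angles; "qd": joint speeds; "joint_torque": joint torques, N m; "tool_pos": TCP position; "eef_rot": TCP orientation; "contact_force": force on the tool from outside, world axes, zero at the start; "moment": the same for the moment, N m; "opening": opening from 0.0 (shut) to 1.0 (fully open); "finger_force": force on a finger pad.
Only numpy, scipy, OpenCV 4.12 (cv2) and the standard library are available. Lean on these libraries where they do the work, as an engineer would, in place of code of your own. Each camera call takes 0.05 s, during which the arm holds its last target. There are 200 camera calls.

### The job

Tighten down the lid of the small round steriliser. Three of its four wing knobs are already part-tight, halfway; first turn the loose one, the one whose wing points at the middle of the lid, clockwise to the same halfway position and let go of it. Then turn all four clockwise to their stops in crisscross order: after the first knob, the one diagonally opposite it, then the remaining two.

Things in the scene. Friction and masses are not known exactly. Their poses are not given: they have to be found in the camera images.
- steriliser: Round metal pot with flat lid, 184 mm across, fixed on a grey board, turned any way. Origin: centre of its underside, z up; lid top at z 95 mm, low gauge in its middle to 101. Four equal black wing knobs stand on upright axes 66 mm from the middle. Each wing is an upright bar 44 long, 14 wide, 26 mm high (z 117 to 143, middle 130), centred on its axis, hub below; grasp it from above across the 14 mm.
- knob_1 (a joint): Knob at +45 degrees from the pot's x axis (counter-clockwise from above), opposite knob 3. Value in rad, growing clockwise from above: 0 loose, bar pointing along the radius to the lid's middle; 0.785 halfway, part-tight; 1.571 tight, at its stop, bar square to the radius. Stiff (0.12 N m), stays where left. Starts loose (0 to 0.15).
- knob_2 (a joint): Knob at -45 degrees, opposite knob 4; values as for knob 1. Starts part-tight (0.70 to 0.87).
- knob_3 (a joint): Knob at -135 degrees, opposite knob 1; values as for knob 1. Starts part-tight (0.70 to 0.87).
- knob_4 (a joint): Knob at +135 degrees, opposite knob 2; values as for knob 1. Starts part-tight (0.70 to 0.87).

How it is judged:
On the way:
1. the loose knob 1 stands halfway like the other three (all four between 0.5 and 1.1 rad) and is let go of (value of joint knob_1 between 0.5 and 1.1 rad and value of joint knob_2 between 0.5 and 1.1 rad and value of joint knob_3 between 0.5 and 1.1 rad and value of joint knob_4 between 0.5 and 1.1 rad and contact force between the fingers and steriliser below 0.3 N), for 0.2 s.
At the end, for the whole second after the job is handed in: All four knobs are tight, each turned to within about 14 degrees of its stop (over 1.33 of 1.571 rad), and the robot has let go (value of joint each of knob_1, knob_2, knob_3, knob_4 above 1.33 rad and contact force between the arm and steriliser below 0.3 N); the robot touches nothing.
It fails at once if a knob is tightened past halfway (over 1.2 rad) while another is still loose (under 0.5 rad) (value of joint any of knob_1, knob_2, knob_3, knob_4 above 1.2 rad and value of joint any of knob_1, knob_2, knob_3, knob_4 below 0.5 rad).
It fails at once if out of crisscross order: two neighbouring knobs are tight (over 1.2 rad) while the other two are not ((value of joint each of knob_1, knob_2 above 1.2 rad and value of joint each of knob_3, knob_4 below 1.2 rad) or (value of joint each of knob_2, knob_3 above 1.2 rad and value of joint each of knob_1, knob_4 below 1.2 rad) or (value of joint each of knob_3, knob_4 above 1.2 rad and value of joint each of knob_1, knob_2 below 1.2 rad) or (value of joint each of knob_4, knob_1 above 1.2 rad and value of joint each of knob_2, knob_3 below 1.2 rad)).
It also fails if it takes over 61 s, if anything falls off the work surface, if the arm or the gripper's body presses on something with over 40 N, if the wrist force passes 120 N, or if a joint passes its speed limit or range.

## Working session

There is one attempt and no reset: what is moved stays moved. The work goes in short steps, Python scripts to look and compute and a shell command to move; the robot and the scene stay as the last step left them, time stands still between calls to the robot, and variables do not carry over. Pictures are saved under pics/ and viewed, at most 10 in all, crops included, and the job is handed in when it is done.

```bash
mkdir -p pics; ls; python3 - <<'E'
from plant import r, eyes, nets
import cv2,numpy as np
s=r.get_state(); print(s['clock'],s['tool_pos'],s['eef_rot'],s['opening'])
for c in ['top','side']:
    p,d=eyes.snapshot(c); cv2.imwrite(f'pics/{c}1.png',p); np.save(f'{c}1.npy',d)
    for q in ['steriliser','knob_1']:
        print(c,q,nets.place_of(c,q),nets.spot_in(c,q))
E
```

```text
pics
0.0 [ 0.22210776 -0.58354316  0.23794865] [ 9.83494514e-01  1.80935756e-01 -2.22288881e-04 -8.61880499e-04] 1.0003451660147706
top steriliser [{'position': [0.5105, 0.5269], 'confidence': 0.56}] [{'box': [0.4277, 0.4008, 0.172, 0.239], 'confidence': 0.78}]Traceback (most recent call last):
  File "<stdin>", line 7, in <module>
ValueError: it knows: steriliser
```

```bash
python3 - <<'E'
from plant import r, eyes, nets
import cv2,numpy as np
p,d=eyes.snapshot('top'); np.save('top.npy',d)
c=p[170:330,250:410]; cv2.imwrite('pics/topc.png',cv2.resize(c,(600,600),interpolation=cv2.INTER_CUBIC))
i=eyes.camera_info('top');K=np.array(i['K']);W=np.array(i['world_to_cam']);D=np.array(i['D'])
v,u=np.mgrid[0:480,0:640]
n=cv2.undistortPoints(np.stack([u,v],-1).reshape(-1,1,2).astype(np.float64),K,D).reshape(-1,2)
z=d.reshape(-1);P=np.c_[n*z[:,None],z]; P=(P-W[:3,3])@W[:3,:3]
P=P[z>0]
a=P[(P[:,2]>.085)&(P[:,2]<.6)]; print(len(a),a.min(0),a.max(0))
np.save('P.npy',P.astype(np.float32))
print('cam',-W[:3,:3].T@W[:3,3])
box=np.array([.4277,.4008,.172,.239])*[640,480,640,480];print(box)
x0,y0,w,h=box.astype(int)
Q=P.reshape(-1,3) if len(P)==480*640 else None
print(Q is not None)
sel=P[(P[:,2]>.06)&(P[:,2]<.16)]
print(np.histogram(sel[:,2],bins=20))
E
```

```text
100444 [ 0.19856517 -0.67594361  0.08500431] [0.81057904 0.45052088 0.48246741]
cam [ 0.48960639 -0.08688522  0.92280864]
[273.728 192.384 110.08  114.72 ]
False
(array([1894, 1023, 1086,  860, 1165, 1369, 2820, 7640, 1924, 1277, 1468,
       1703, 1505, 1152, 4225, 2126, 2231, 1838, 1144, 1128]), array([0.0600056 , 0.06500516, 0.07000471, 0.07500426, 0.08000382,
       0.08500337, 0.09000293, 0.09500248, 0.10000203, 0.10500159,
       0.11000114, 0.1150007 , 0.12000025, 0.1249998 , 0.12999936,
       0.13499891, 0.13999846, 0.14499802, 0.14999757, 0.15499713,
       0.15999668]))
```

View pics/top1.png

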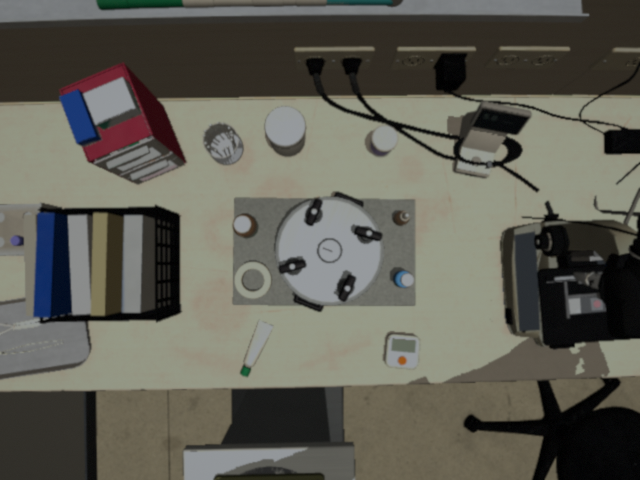

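View pics/topc.png

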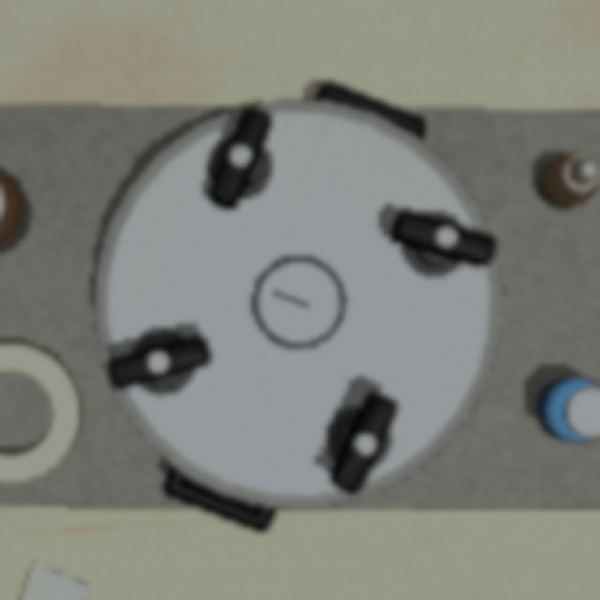

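```bash
python3 - <<'E'
from plant import r, eyes, nets
import cv2,numpy as np
P=np.load('P.npy')
i=eyes.camera_info('top');K=np.array(i['K']);W=np.array(i['world_to_cam']);D=np.array(i['D'])
def ray(u,v,z):
    n=cv2.undistortPoints(np.array([[[u,v]]],float),K,D)[0,0]
    o=-W[:3,:3].T@W[:3,3]; d=W[:3,:3].T@np.array([n[0],n[1],1]); return o+d*(z-o[2])/d[2]
f=160/600
cr=lambda x,y,z:ray(250+x*f-.4,170+y*f-.4,z)
c=cr(300,301,.101); print('gauge centre',c)
for n,x,y,e in [(1,157,360,((115,370),(207,348))),(2,240,157,((258,112),(225,203))),(3,445,238,((395,228),(493,250))),(4,365,440,((345,487),(385,400)))]:
    k=cr(x,y,.143); a,b=[cr(*t,.143) for t in e]; rad=k[:2]-c[:2]; ba=b-a
    R=np.degrees(np.arctan2(rad[1],rad[0])); B=np.degrees(np.arctan2(ba[1],ba[0]))
    print(n,k.round(4),'r',np.hypot(*rad).round(4),'rad',R.round(1),'bar',B.round(1),'cw',((R-B+60)%180-60).round(1))
    m=P[(np.hypot(*(P[:,:2]-k[:2]).T)<.035)&(P[:,2]>.125)&(P[:,2]<.15)]
    (x0,y0),(w,h),an=cv2.minAreaRect(m[:,:2].astype(np.float32)*1000); print('  depth',len(m),x0,y0,w,h,an,np.median(m[:,2]))
E
```

```text
gauge centre [ 0.51152456 -0.11734883  0.101     ]
1 [ 0.4867 -0.0552  0.143 ] r 0.0669 rad 111.8 bar -77.6 cw 9.4
  depth 235 486.18109130859375 -56.13269805908203 13.973076820373535 43.96535110473633 14.190625190734863 0.14492181
2 [ 0.5717 -0.0916  0.143 ] r 0.0654 rad 23.1 bar 159.1 cw 44.0
  depth 247 572.226806640625 -91.9961929321289 13.928189277648926 44.128379821777344 66.03976440429688 0.14472964
3 [ 0.5359 -0.1776  0.143 ] r 0.065 rad -68.0 bar -103.7 cw 35.7
  depth 255 536.41552734375 -177.7677001953125 43.34437561035156 14.049756050109863 71.95928192138672 0.14448088
4 [ 0.4515 -0.142   0.143 ] r 0.0649 rad -157.7 bar -26.0 cw 48.3
  depth 260 450.2538146972656 -142.15200805664062 14.319656372070312 43.25886535644531 63.728981018066406 0.14483255
```

```bash
python3 - <<'E'
import numpy as np
P=np.load('P.npy')
g={}
for x,y,z in P[(P[:,2]>.02)]:
    k=(int(np.floor(x/.04)),int(np.floor(y/.04))); g[k]=max(g.get(k,0),z)
ys=range(6,-19,-1); print('y(cm)  ',*[f'{j*4:4d}' for j in ys])
for i in range(21,4,-1): print(f'x{i*4:3d}cm ',*[f'{int(1000*g.get((i,j),0)):4d}' for j in ys])
E
```

```text
y(cm)     24   20   16   12    8    4    0   -4   -8  -12  -16  -20  -24  -28  -32  -36  -40  -44  -48  -52  -56  -60  -64  -68  -72
x 84cm     0    0    0    0    0    0    0    0    0    0    0    0    0    0    0    0    0    0    0    0    0    0    0    0    0
x 80cm   290  289  292  290  289  291  292  290  290  292  291  291  290  293  291  291  290  349  350  350  315  257  199  125   82
x 76cm   205  206  232    0    0    0    0    0  217  218  217  216  218  216  214  215  218  217  219   63  216  216  186    0    0
x 72cm   229  476  479  477  482  480  481  479  480  480  478  478  478  478  478  477  152  153  151    0    0   44   21   30   31
x 68cm   229  234  466  231  477  477   67  475  472  477  477  472  477  477  473   38  125  147  148   32    0    0    0   31   31
x 64cm   228  229  207  205   63   66    0    0    0    0    0    0    0    0    0   31   35   40   40    0    0    0    0   92    0
x 60cm     0  185    0    0    0    0    0    0    0   96   98   57    0    0    0    0    0    0    0    0    0    0  157   85    0
x 56cm   224  211  169  146    0   7
[... 593 characters left out ...]
  329  334  176  136    0    0    0
x 36cm     0    0    0    0    0    0    0    0    0    0    0    0    0    0    0    0    0    0  327  332  138  137    0    0    0
x 32cm     0    0    0    0    0    0    0    0    0    0    0    0   21   21    0    0    0    0  135  137  136  136  135    0    0
x 28cm     0    0    0    0    0   20    0    0    0    0    0    0   21   23    0    0    0    0    0    0    0    0    0    0    0
x 24cm     0    0    0    0    0    0    0    0    0    0    0    0    0    0    0    0    0    0    0    0    0    0    0    0    0
x 20cm     0    0    0    0    0    0    0    0    0    0    0    0    0    0    0    0    0    0    0  327  268    0    0    0    0
```

```bash
python3 -m pendant '[{"dz":50,"claw":0.5},{"dz":100,"claw":0.5},{"dz":130,"claw":0.5},{"dx":10,"dy":50,"dz":130,"claw":0.5},{"dx":20,"dy":100,"dz":130,"claw":0.5},{"dx":35,"dy":150,"dz":130,"claw":0.5},{"dx":50,"dy":200,"dz":130,"claw":0.5},{"dx":60,"dy":250,"dz":130,"claw":0.5}]' 20; python3 -c "
from plant import r
print(r.get_state()['q'])"
```

```text
[ 1.24081228  0.68964926 -0.19455665  1.56587431  0.15727636  0.90249379
 -0.21505386]validation failed for argument at $[0]...
```

```bash
python3 -m pendant '[{"claw":0.5,"dx":0,"dy":0,"dz":50,"twist":0},{"claw":0.5,"dx":0,"dy":0,"dz":100,"twist":0},{"claw":0.5,"dx":0,"dy":0,"dz":130,"twist":0},{"claw":0.5,"dx":10,"dy":50,"dz":130,"twist":0},{"claw":0.5,"dx":20,"dy":100,"dz":130,"twist":0},{"claw":0.5,"dx":35,"dy":150,"dz":130,"twist":0},{"claw":0.5,"dx":50,"dy":200,"dz":130,"twist":0},{"claw":0.5,"dx":60,"dy":250,"dz":130,"twist":0}]' 20; python3 -c "
from plant import r
print(r.get_state()['q'])"
```

```text
clock: 1.0
tool_pos: [0.2814, -0.3392, 0.3688]
eef_rot: [0.983, 0.181, 0.0, 0.0]
contact_force: [1.4, -0.3, -0.9]
opening: 0.498
finger_force: 0.0
[ 0.97663545  0.28443408 -0.27235134  1.88470768  0.09049411  0.98369903
 -0.54206671]
```

```bash
python3 -m pendant '[{"claw":0.5,"dx":25,"dy":35,"dz":0,"twist":0.14},{"claw":0.5,"dx":50,"dy":70,"dz":0,"twist":0.28},{"claw":0.5,"dx":75,"dy":105,"dz":0,"twist":0.42},{"claw":0.5,"dx":105,"dy":140,"dz":-15,"twist":0.56},{"claw":0.5,"dx":130,"dy":175,"dz":-30,"twist":0.7},{"claw":0.5,"dx":155,"dy":210,"dz":-50,"twist":0.84},{"claw":0.5,"dx":180,"dy":245,"dz":-70,"twist":0.98},{"claw":0.5,"dx":204,"dy":278,"dz":-100,"twist":1.12}]';python3 -m pendant '[{"claw":0.5,"dx":0,"dy":0,"dz":0,"twist":0.14},{"claw":0.5,"dx":0,"dy":0,"dz":0,"twist":0.28},{"claw":0.5,"dx":0,"dy":0,"dz":0,"twist":0.334},{"claw":0.5,"dx":0,"dy":0,"dz":0,"twist":0.334}]'; python3 - <<'E'
from plant import r,eyes
import cv2,numpy as np
s=r.get_state();print(s['q'],s['tool_pos'],s['eef_rot'])
p,d=eyes.snapshot('wrist');cv2.imwrite('pics/w1.png',p);np.save('w1.npy',d)
i=eyes.camera_info('wrist');K=np.array(i['K']);T=np.array(i['T_tool_cam']);D=np.array(i['D'])
from scipy.spatial.transform import Rotation as Ro
R=Ro.from_quat(s['eef_rot']).as_matrix()
v,u=np.mgrid[0:480,0:640]
n=cv2.undistortPoints(np.stack([u,v],-1).reshape(-1,1,2).astype(float),K,D).reshape(-1,2)
z=d.reshape(-1);P=np.c_[n*z[:,None],z][z>0]; P=(P@T[:3,:3].T+T[:3,3])@R.T+s['tool_pos']
for k in [(.4865,-.0556),(.572,-.0918),(.5361,-.1777),(.4508,-.142)]:
    m=P[(np.hypot(*(P[:,:2]-k).T)<.035)&(P[:,2]>.13)&(P[:,2]<.155)]
    if len(m)>50: print(len(m),cv2.minAreaRect(m[:,:2].astype(np.float32)*1000),np.median(m[:,2]))
E
```

```text
clock: 1.8
tool_pos: [0.4864, -0.062, 0.2692]
eef_rot: [0.735, 0.678, 0.001, 0.001]
contact_force: [0.9, -1.0, 0.3]
opening: 0.502
finger_force: 0.0
clock: 2.2
tool_pos: [0.4844, -0.0637, 0.2688]
eef_rot: [0.615, 0.789, -0.0, -0.0]
contact_force: [0.2, 0.1, 0.3]
opening: 0.502
finger_force: 0.0
[ 0.47016638  0.53341158 -0.67384513  1.91275877  0.43688544  0.84631531
 -0.18535707] [ 0.48443974 -0.06371223  0.26880877] [ 6.14546504e-01  7.88880504e-01 -5.61178535e-05 -3.76732005e-04]
1237 ((484.8073425292969, -53.20918273925781), (13.806041717529297, 42.54585266113281), 14.118929862976074) 0.14622102277044174
1210 ((570.637939453125, -88.7475357055664), (14.3839750289917, 44.13029861450195), 64.85322570800781) 0.1458815317937877
187 ((534.9168701171875, -174.6140899658203), (43.436767578125, 13.370438575744629), 72.47134399414062) 0.13705126238638654
284 ((465.2663879394531, -144.22903442382812), (9.686261177062988, 18.18091583251953), 13.805155754089355) 0.14406398481817562
```

View pics/w1.png

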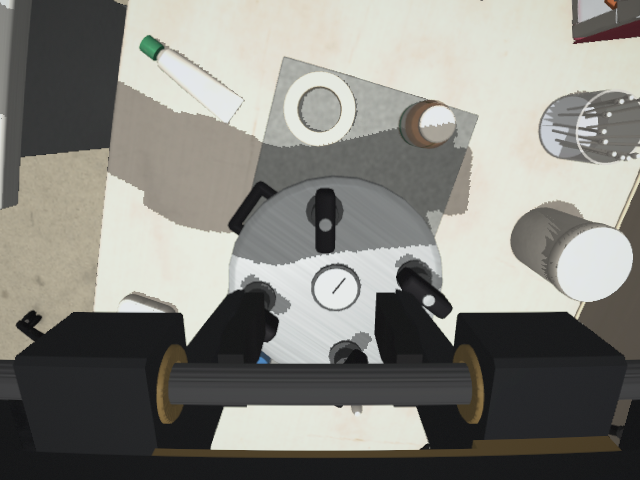

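```bash
python3 -m pendant '[{"claw":0.5,"dx":1,"dy":9,"dz":-40,"twist":0},{"claw":0.5,"dx":1,"dy":9,"dz":-80,"twist":0},{"claw":0.5,"dx":1,"dy":9,"dz":-120,"twist":0},{"claw":0.5,"dx":1,"dy":9,"dz":-153,"twist":0},{"claw":0.5,"dx":1,"dy":9,"dz":-153,"twist":0},{"claw":0.1,"dx":1,"dy":9,"dz":-153,"twist":0},{"claw":0,"dx":1,"dy":9,"dz":-153,"twist":0},{"claw":0,"dx":1,"dy":9,"dz":-153,"twist":0}]' 25;  python3 -m pendant '[{"claw":0,"dx":0,"dy":0,"dz":0,"twist":0},{"claw":0,"dx":0,"dy":0,"dz":0,"twist":0}]'
```

```text
clock: 3.05
tool_pos: [0.4868, -0.0548, 0.1178]
eef_rot: [0.615, 0.789, 0.001, 0.001]
contact_force: [-0.5, 0.3, 0.2]
opening: 0.25
finger_force: 0.5
clock: 3.25
tool_pos: [0.4861, -0.055, 0.1176]
eef_rot: [0.615, 0.789, 0.0, 0.001]
contact_force: [-1.9, 0.1, 7.7]
opening: 0.213
finger_force: 25.0
```

```bash
python3 -m pendant '[{"claw":0,"dx":0,"dy":0,"dz":0,"twist":0},{"claw":0,"dx":0,"dy":0,"dz":0,"twist":0}]';  python3 - <<'E'
from plant import r,eyes
import cv2,numpy as np
p,d=eyes.snapshot('wrist');cv2.imwrite('pics/w2.png',p)
print(r.get_state()['moment'])
E
```

```text
clock: 3.45
tool_pos: [0.4861, -0.055, 0.1175]
eef_rot: [0.615, 0.789, 0.0, 0.001]
contact_force: [-1.7, -0.3, 6.1]
opening: 0.206
finger_force: 25.0
[-0.1531049   0.22830118 -0.02704964]
```

View pics/w2.png

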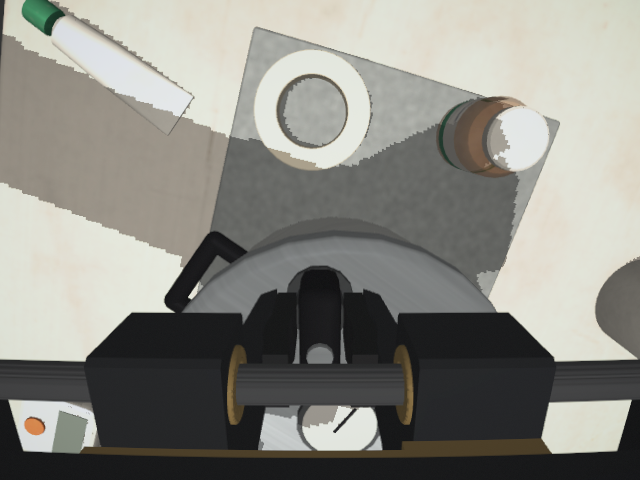

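```bash
python3 -m pendant '[{"claw":0.35,"dx":0,"dy":0,"dz":0,"twist":0},{"claw":0.35,"dx":0,"dy":0,"dz":5,"twist":0},{"claw":0.1,"dx":0,"dy":0,"dz":5,"twist":0},{"claw":0,"dx":0,"dy":0,"dz":5,"twist":0},{"claw":0,"dx":0,"dy":0,"dz":5,"twist":0},{"claw":0,"dx":0,"dy":0,"dz":5,"twist":0}]' 25
```

```text
clock: 4.1
tool_pos: [0.486, -0.0547, 0.1213]
eef_rot: [0.615, 0.789, 0.0, 0.0]
contact_force: [0.6, -0.5, 3.9]
opening: 0.154
finger_force: 25.0
```

```bash
python3 -m pendant '[{"claw":0,"dx":0,"dy":0,"dz":0,"twist":-0.12},{"claw":0,"dx":0,"dy":0,"dz":0,"twist":-0.24},{"claw":0,"dx":0,"dy":0,"dz":0,"twist":-0.36},{"claw":0,"dx":0,"dy":0,"dz":0,"twist":-0.48},{"claw":0,"dx":0,"dy":0,"dz":0,"twist":-0.6},{"claw":0,"dx":0,"dy":0,"dz":0,"twist":-0.68},{"claw":0,"dx":0,"dy":0,"dz":0,"twist":-0.68}]'; python3 -m pendant '[{"claw":0.4,"dx":0,"dy":0,"dz":0,"twist":0},{"claw":0.4,"dx":0,"dy":0,"dz":0,"twist":0},{"claw":0.4,"dx":0,"dy":0,"dz":25,"twist":0},{"claw":0.4,"dx":0,"dy":0,"dz":70,"twist":0},{"claw":0.4,"dx":0,"dy":0,"dz":100,"twist":0},{"claw":0.4,"dx":0,"dy":0,"dz":100,"twist":0}]'; cat > m.py <<'E'
from plant import r,eyes
import cv2,numpy as np
from scipy.spatial.transform import Rotation as Ro
s=r.get_state();print(s['clock'],'q7',s['q'][6].round(2),s['tool_pos'].round(4),'yaw',np.degrees(2*np.arctan2(s['eef_rot'][1],s['eef_rot'][0])).round(1))
def cloud(c):
    p,d=eyes.snapshot(c);i=eyes.camera_info(c);K=np.array(i['K']);D=np.array(i['D'])
    v,u=np.mgrid[0:480,0:640]
    n=cv2.undistortPoints(np.stack([u,v],-1).reshape(-1,1,2).astype(float),K,D).reshape(-1,2)
    z=d.reshape(-1);P=np.c_[n*z[:,None],z][z>0]
    if c=='wrist':
        T=np.array(i['T_tool_cam']);R=Ro.from_quat(s['eef_rot']).as_matrix()
        return p,(P@T[:3,:3].T+T[:3,3])@R.T+s['tool_pos']
    W=np.array(i['world_to_cam']);return p,(P-W[:3,3])@W[:3,:3]
for c in ['wrist','top','side']:
    p,P=cloud(c)
    for j,k,rad in [(1,(.4865,-.0556),112),(2,(.572,-.0918),22),(3,(.5361,-.1777),-68),(4,(.4508,-.142),-158)]:
        m=P[(np.hypot(*(P[:,:2]-k).T)<.03)&(P[:,2]>.132)&(P[:,2]<.152)]
        if len(m)<60: continue
        (x,y),(w,h),a=cv2.minAreaRect(m[:,:2].astype(np.float32)*1000)
        if h>w:a+=90
        print(c,j,len(m),'xy %.1f %.1f size %.0f %.0f'%(x,y,w,h),'bar %.1f cw %.1f'%(a,(rad-a+45)%180-45))
E
python3 m.py
```

```text
clock: 4.8
tool_pos: [0.4865, -0.0548, 0.1213]
eef_rot: [0.843, 0.539, 0.001, 0.001]
contact_force: [2.7, -1.0, 1.7]
opening: 0.156
finger_force: 25.0
clock: 5.4
tool_pos: [0.4876, -0.0545, 0.2244]
eef_rot: [0.842, 0.539, 0.003, 0.002]
contact_force: [0.7, -0.5, -0.3]
opening: 0.396
finger_force: 0.0
5.4 q7 -0.79 [ 0.4876 -0.0545  0.2244] yaw 65.2
wrist 1 1676 xy 485.4 -53.2 size 44 14 bar 65.2 cw 46.8
wrist 2 1919 xy 571.1 -89.3 size 15 44 bar 155.8 cw 46.2
top 3 252 xy 536.4 -178.1 size 44 14 bar 72.7 cw 39.3
top 4 211 xy 450.7 -142.4 size 14 42 bar 154.3 cw 47.7
side 1 272 xy 486.8 -53.5 size 45 14 bar 64.1 cw 47.9
side 2 417 xy 573.4 -88.3 size 16 44 bar 157.7 cw 44.3
side 3 214 xy 537.4 -175.0 size 45 14 bar 71.9 cw 40.1
side 4 340 xy 452.6 -138.3 size 15 42 bar 155.0 cw 47.0
```

```bash
python3 -m pendant '[{"claw":0.4,"dx":-1,"dy":0,"dz":-45,"twist":0},{"claw":0.4,"dx":-1,"dy":0,"dz":-85,"twist":0},{"claw":0.4,"dx":-1,"dy":0,"dz":-101,"twist":0},{"claw":0.4,"dx":-1,"dy":0,"dz":-101,"twist":0},{"claw":0,"dx":-1,"dy":0,"dz":-101,"twist":0},{"claw":0,"dx":-1,"dy":0,"dz":-101,"twist":0},{"claw":0,"dx":-1,"dy":0,"dz":-101,"twist":0},{"claw":0,"dx":-1,"dy":0,"dz":-101,"twist":0}]'; python3 -m pendant '[{"claw":0,"dx":0,"dy":0,"dz":0,"twist":-0.12},{"claw":0,"dx":0,"dy":0,"dz":0,"twist":-0.24},{"claw":0,"dx":0,"dy":0,"dz":0,"twist":-0.36},{"claw":0,"dx":0,"dy":0,"dz":0,"twist":-0.48},{"claw":0,"dx":0,"dy":0,"dz":0,"twist":-0.6},{"claw":0,"dx":0,"dy":0,"dz":0,"twist":-0.72},{"claw":0,"dx":0,"dy":0,"dz":0,"twist":-0.76},{"claw":0,"dx":0,"dy":0,"dz":0,"twist":-0.76}]'
```

```text
clock: 6.35
tool_pos: [0.4862, -0.0551, 0.121]
eef_rot: [0.843, 0.538, 0.002, 0.001]
contact_force: [3.4, -1.9, 0.3]
opening: 0.157
finger_force: 25.0
clock: 7.15
tool_pos: [0.4864, -0.0553, 0.121]
eef_rot: [0.982, 0.188, 0.002, 0.001]
contact_force: [3.1, -4.5, 4.8]
opening: 0.158
finger_force: 25.0
```

```bash
python3 -m pendant '[{"claw":0.4,"dx":0,"dy":0,"dz":0,"twist":0},{"claw":0.4,"dx":0,"dy":0,"dz":0,"twist":0},{"claw":0.4,"dx":0,"dy":0,"dz":25,"twist":0},{"claw":0.4,"dx":0,"dy":0,"dz":65,"twist":0},{"claw":0.4,"dx":12,"dy":-30,"dz":90,"twist":0.12},{"claw":0.4,"dx":28,"dy":-70,"dz":90,"twist":0.25},{"claw":0.4,"dx":45,"dy":-110,"dz":90,"twist":0.38},{"claw":0.4,"dx":50,"dy":-122,"dz":90,"twist":0.51}]'; python3 -m pendant '[{"claw":0.4,"dx":0,"dy":0,"dz":0,"twist":0.12},{"claw":0.4,"dx":0,"dy":0,"dz":0,"twist":0.25},{"claw":0.4,"dx":0,"dy":0,"dz":0,"twist":0.37},{"claw":0.4,"dx":0,"dy":0,"dz":0,"twist":0.37}]'; python3 m.py
```

```text
clock: 7.95
tool_pos: [0.5341, -0.1821, 0.2096]
eef_rot: [0.903, 0.429, -0.001, 0.001]
contact_force: [0.1, 0.5, -0.1]
opening: 0.401
finger_force: 0.0
clock: 8.35
tool_pos: [0.5331, -0.1763, 0.2093]
eef_rot: [0.808, 0.589, -0.001, -0.001]
contact_force: [-0.5, -0.5, 0.1]
opening: 0.399
finger_force: 0.0
8.35 q7 -0.46 [ 0.5331 -0.1763  0.2093] yaw 72.1
wrist 1 3111 xy 484.9 -54.2 size 45 15 bar 22.5 cw 89.5
wrist 2 2690 xy 571.3 -89.7 size 15 44 bar 156.2 cw 45.8
wrist 3 1917 xy 535.7 -174.8 size 43 14 bar 72.2 cw 39.8
wrist 4 2270 xy 450.1 -140.2 size 15 43 bar 155.2 cw 46.8
top 1 245 xy 486.1 -56.1 size 44 14 bar 22.3 cw 89.7
top 2 244 xy 572.3 -91.9 size 14 44 bar 156.3 cw 45.7
top 4 67 xy 436.2 -135.2 size 14 12 bar 62.8 cw -40.8
side 1 378 xy 487.2 -53.2 size 44 15 bar 22.3 cw 89.7
side 2 413 xy 573.3 -89.3 size 16 44 bar 156.1 cw 45.9
side 3 218 xy 537.6 -174.4 size 44 14 bar 72.0 cw 40.0
side 4 341 xy 452.4 -139.1 size 15 43 bar 153.8 cw 48.2
```

```bash
python3 -m pendant '[{"claw":0.4,"dx":3,"dy":0,"dz":-40,"twist":0},{"claw":0.4,"dx":3,"dy":0,"dz":-75,"twist":0},{"claw":0.4,"dx":3,"dy":0,"dz":-88,"twist":0},{"claw":0.4,"dx":3,"dy":0,"dz":-88,"twist":0},{"claw":0,"dx":3,"dy":0,"dz":-88,"twist":0},{"claw":0,"dx":3,"dy":0,"dz":-88,"twist":0},{"claw":0,"dx":3,"dy":0,"dz":-88,"twist":0},{"claw":0,"dx":3,"dy":0,"dz":-88,"twist":0}]'
```

```text
clock: 9.3
tool_pos: [0.5369, -0.1764, 0.1234]
eef_rot: [0.809, 0.588, -0.0, -0.0]
contact_force: [-3.0, 1.5, 5.6]
opening: 0.156
finger_force: 25.0
```

```bash
python3 -m pendant '[{"claw":0,"dx":0,"dy":0,"dz":0,"twist":-0.12},{"claw":0,"dx":0,"dy":0,"dz":0,"twist":-0.24},{"claw":0,"dx":0,"dy":0,"dz":0,"twist":-0.36},{"claw":0,"dx":0,"dy":0,"dz":0,"twist":-0.48},{"claw":0,"dx":0,"dy":0,"dz":0,"twist":-0.6},{"claw":0,"dx":0,"dy":0,"dz":0,"twist":-0.72},{"claw":0,"dx":0,"dy":0,"dz":0,"twist":-0.84},{"claw":0,"dx":0,"dy":0,"dz":0,"twist":-0.88}]'; python3 -m pendant '[{"claw":0,"dx":0,"dy":0,"dz":0,"twist":0},{"claw":0.4,"dx":0,"dy":0,"dz":0,"twist":0},{"claw":0.4,"dx":0,"dy":0,"dz":0,"twist":0},{"claw":0.4,"dx":0,"dy":0,"dz":25,"twist":0},{"claw":0.4,"dx":0,"dy":0,"dz":60,"twist":0},{"claw":0.4,"dx":0,"dy":0,"dz":90,"twist":0},{"claw":0.4,"dx":0,"dy":0,"dz":90,"twist":0}]'; python3 m.py
```

```text
clock: 10.1
tool_pos: [0.5377, -0.1771, 0.1234]
eef_rot: [0.982, 0.187, 0.0, 0.001]
contact_force: [-2.6, -0.3, 6.5]
opening: 0.156
finger_force: 25.0
clock: 10.8
tool_pos: [0.5406, -0.1773, 0.2161]
eef_rot: [0.982, 0.188, 0.004, 0.002]
contact_force: [0.7, 0.1, -0.4]
opening: 0.4
finger_force: 0.0
10.8 q7 -1.1 [ 0.5406 -0.1773  0.2161] yaw 21.7
wrist 1 2394 xy 485.6 -54.6 size 44 15 bar 22.6 cw 89.4
wrist 2 2368 xy 571.9 -90.0 size 14 43 bar 155.8 cw 46.2
wrist 3 1786 xy 536.4 -175.1 size 43 14 bar 21.9 cw 90.1
top 1 242 xy 486.1 -56.1 size 44 14 bar 22.2 cw 89.8
top 2 227 xy 572.5 -92.1 size 14 44 bar 155.9 cw 46.1
top 4 251 xy 450.1 -142.1 size 14 43 bar 154.5 cw 47.5
side 1 383 xy 487.5 -52.6 size 43 15 bar 22.4 cw 89.6
side 2 420 xy 573.1 -88.5 size 16 44 bar 158.7 cw 43.3
side 3 327 xy 537.7 -174.5 size 43 17 bar 19.2 cw 92.8
side 4 338 xy 452.4 -138.9 size 15 43 bar 157.2 cw 44.8
```

```bash
python3 -m pendant '[{"claw":0.4,"dx":5,"dy":15,"dz":0,"twist":0.14},{"claw":0.4,"dx":10,"dy":30,"dz":0,"twist":0.28},{"claw":0.4,"dx":15,"dy":45,"dz":0,"twist":0.42},{"claw":0.4,"dx":20,"dy":60,"dz":0,"twist":0.56},{"claw":0.4,"dx":25,"dy":70,"dz":0,"twist":0.7},{"claw":0.4,"dx":30,"dy":80,"dz":0,"twist":0.84},{"claw":0.4,"dx":32,"dy":87,"dz":0,"twist":0.98},{"claw":0.4,"dx":32,"dy":87,"dz":0,"twist":1.12}]'; python3 -m pendant '[{"claw":0.4,"dx":0,"dy":0,"dz":0,"twist":0.14},{"claw":0.4,"dx":0,"dy":0,"dz":0,"twist":0.28},{"claw":0.4,"dx":0,"dy":0,"dz":0,"twist":0.42},{"claw":0.4,"dx":0,"dy":0,"dz":0,"twist":0.56},{"claw":0.4,"dx":0,"dy":0,"dz":0,"twist":0.7},{"claw":0.4,"dx":0,"dy":0,"dz":0,"twist":0.84},{"claw":0.4,"dx":0,"dy":0,"dz":0,"twist":0.98},{"claw":0.4,"dx":0,"dy":0,"dz":0,"twist":1.12}]'; python3 -m pendant '[{"claw":0.4,"dx":0,"dy":0,"dz":0,"twist":0.1},{"claw":0.4,"dx":0,"dy":0,"dz":0,"twist":0.1}]'; python3 m.py
```

```text
clock: 11.75
tool_pos: [0.5691, -0.0879, 0.2105]
eef_rot: [0.73, 0.684, -0.0, -0.002]
contact_force: [0.7, -0.1, -0.1]
opening: 0.402
finger_force: 0.0
clock: 12.55
tool_pos: [0.5686, -0.0896, 0.2103]
eef_rot: [0.256, 0.967, 0.0, -0.002]
contact_force: [-0.8, -0.4, -0.8]
opening: 0.402
finger_force: 0.0
clock: 12.75
tool_pos: [0.5686, -0.0897, 0.2103]
eef_rot: [0.21, 0.978, 0.0, -0.002]
contact_force: [0.9, 0.6, -0.6]
opening: 0.4
finger_force: 0.0
12.75 q7 0.59 [ 0.5686 -0.0897  0.2103] yaw 155.8
wrist 1 2498 xy 485.0 -54.0 size 44 14 bar 22.6 cw 89.4
wrist 2 1869 xy 570.4 -89.3 size 14 44 bar 156.2 cw 45.8
wrist 3 2418 xy 535.0 -174.9 size 44 14 bar 22.9 cw 89.1
wrist 4 3062 xy 449.5 -139.3 size 14 44 bar 154.5 cw 47.5
top 1 244 xy 486.1 -56.1 size 44 14 bar 22.0 cw 90.0
side 1 381 xy 487.4 -52.5 size 44 15 bar 25.2 cw 86.8
side 2 413 xy 573.4 -88.6 size 15 44 bar 155.8 cw 46.2
side 3 260 xy 536.9 -174.4 size 43 15 bar 23.7 cw 88.3
side 4 340 xy 452.4 -139.0 size 16 43 bar 157.4 cw 44.6
```

```bash
python3 -m pendant '[{"claw":0.4,"dx":3,"dy":-1,"dz":-40,"twist":0},{"claw":0.4,"dx":3,"dy":-1,"dz":-75,"twist":0},{"claw":0.4,"dx":3,"dy":-1,"dz":-88,"twist":0},{"claw":0.4,"dx":3,"dy":-1,"dz":-88,"twist":0},{"claw":0,"dx":3,"dy":-1,"dz":-88,"twist":0},{"claw":0,"dx":3,"dy":-1,"dz":-88,"twist":0},{"claw":0,"dx":3,"dy":-1,"dz":-88,"twist":0},{"claw":0,"dx":3,"dy":-1,"dz":-88,"twist":0}]'; python3 -m pendant '[{"claw":0,"dx":0,"dy":0,"dz":0,"twist":-0.12},{"claw":0,"dx":0,"dy":0,"dz":0,"twist":-0.24},{"claw":0,"dx":0,"dy":0,"dz":0,"twist":-0.36},{"claw":0,"dx":0,"dy":0,"dz":0,"twist":-0.48},{"claw":0,"dx":0,"dy":0,"dz":0,"twist":-0.6},{"claw":0,"dx":0,"dy":0,"dz":0,"twist":-0.72},{"claw":0,"dx":0,"dy":0,"dz":0,"twist":-0.77},{"claw":0,"dx":0,"dy":0,"dz":0,"twist":-0.77}]'; python3 -m pendant '[{"claw":0.4,"dx":0,"dy":0,"dz":0,"twist":0},{"claw":0.4,"dx":0,"dy":0,"dz":0,"twist":0},{"claw":0.4,"dx":0,"dy":0,"dz":25,"twist":0},{"claw":0.4,"dx":0,"dy":0,"dz":60,"twist":0},{"claw":0.4,"dx":0,"dy":0,"dz":90,"twist":0},{"claw":0.4,"dx":0,"dy":0,"dz":90,"twist":0}]'; python3 m.py
```

```text
clock: 13.7
tool_pos: [0.5732, -0.0916, 0.1256]
eef_rot: [0.211, 0.978, -0.001, 0.001]
contact_force: [-1.2, -3.1, 6.9]
opening: 0.161
finger_force: 25.0
clock: 14.5
tool_pos: [0.5727, -0.092, 0.1256]
eef_rot: [0.563, 0.827, -0.001, 0.001]
contact_force: [-1.7, -3.9, 6.8]
opening: 0.155
finger_force: 25.0
clock: 15.1
tool_pos: [0.5754, -0.0898, 0.2181]
eef_rot: [0.562, 0.827, 0.003, 0.003]
contact_force: [1.1, -0.1, -0.8]
opening: 0.399
finger_force: 0.0
15.1 q7 -0.04 [ 0.5754 -0.0898  0.2181] yaw 111.6
wrist 1 2192 xy 485.2 -53.5 size 44 14 bar 21.9 cw 90.1
wrist 2 1796 xy 570.6 -88.8 size 14 43 bar 111.6 cw 90.4
wrist 4 2458 xy 449.9 -139.1 size 15 44 bar 154.0 cw 48.0
top 1 246 xy 486.1 -56.1 size 44 14 bar 22.2 cw 89.8
side 1 383 xy 486.9 -53.3 size 44 16 bar 23.5 cw 88.5
side 2 340 xy 573.2 -89.3 size 15 45 bar 114.3 cw 87.7
side 3 328 xy 537.1 -174.7 size 43 16 bar 21.9 cw 90.1
side 4 339 xy 452.5 -138.6 size 16 43 bar 158.2 cw 43.8
```

```bash
python3 -m pendant '[{"claw":0.4,"dx":-25,"dy":-10,"dz":0,"twist":0.12},{"claw":0.4,"dx":-50,"dy":-20,"dz":0,"twist":0.25},{"claw":0.4,"dx":-80,"dy":-32,"dz":0,"twist":0.38},{"claw":0.4,"dx":-105,"dy":-42,"dz":0,"twist":0.5},{"claw":0.4,"dx":-124,"dy":-50,"dz":0,"twist":0.63},{"claw":0.4,"dx":-124,"dy":-50,"dz":0,"twist":0.75},{"claw":0.4,"dx":-124,"dy":-50,"dz":0,"twist":0.75},{"claw":0.4,"dx":-124,"dy":-50,"dz":0,"twist":0.75}]'; python3 m.py
```

```text
clock: 16.05
tool_pos: [0.4485, -0.1404, 0.2134]
eef_rot: [0.221, 0.975, 0.001, -0.001]
contact_force: [0.0, -0.1, -0.4]
opening: 0.399
finger_force: 0.0
16.05 q7 0.59 [ 0.4485 -0.1404  0.2134] yaw 154.4
wrist 1 1938 xy 484.2 -54.0 size 44 14 bar 22.3 cw 89.7
wrist 3 533 xy 543.3 -171.9 size 26 14 bar 24.3 cw 87.7
wrist 4 1859 xy 448.4 -139.6 size 14 44 bar 154.3 cw 47.7
top 2 252 xy 572.4 -92.1 size 14 44 bar 112.2 cw 89.8
top 3 254 xy 536.4 -178.0 size 44 14 bar 21.2 cw 90.8
side 1 376 xy 487.1 -52.6 size 43 14 bar 22.3 cw 89.7
side 2 346 xy 573.5 -88.7 size 15 45 bar 112.5 cw 89.5
side 3 329 xy 537.5 -174.8 size 44 16 bar 21.2 cw 90.8
side 4 340 xy 452.6 -138.7 size 15 43 bar 153.5 cw 48.5
```

```bash
python3 -m pendant '[{"claw":0.4,"dx":2,"dy":0,"dz":-40,"twist":0},{"claw":0.4,"dx":2,"dy":0,"dz":-75,"twist":0},{"claw":0.4,"dx":2,"dy":0,"dz":-91,"twist":0},{"claw":0.4,"dx":2,"dy":0,"dz":-91,"twist":0},{"claw":0,"dx":2,"dy":0,"dz":-91,"twist":0},{"claw":0,"dx":2,"dy":0,"dz":-91,"twist":0},{"claw":0,"dx":2,"dy":0,"dz":-91,"twist":0},{"claw":0,"dx":2,"dy":0,"dz":-91,"twist":0}]'; python3 -m pendant '[{"claw":0,"dx":0,"dy":0,"dz":0,"twist":-0.12},{"claw":0,"dx":0,"dy":0,"dz":0,"twist":-0.24},{"claw":0,"dx":0,"dy":0,"dz":0,"twist":-0.36},{"claw":0,"dx":0,"dy":0,"dz":0,"twist":-0.48},{"claw":0,"dx":0,"dy":0,"dz":0,"twist":-0.6},{"claw":0,"dx":0,"dy":0,"dz":0,"twist":-0.7},{"claw":0,"dx":0,"dy":0,"dz":0,"twist":-0.745},{"claw":0,"dx":0,"dy":0,"dz":0,"twist":-0.745}]'; python3 -m pendant '[{"claw":0.4,"dx":0,"dy":0,"dz":0,"twist":0},{"claw":0.4,"dx":0,"dy":0,"dz":0,"twist":0},{"claw":0.4,"dx":0,"dy":0,"dz":25,"twist":0},{"claw":0.4,"dx":0,"dy":0,"dz":60,"twist":0},{"claw":0.4,"dx":0,"dy":0,"dz":100,"twist":0},{"claw":0.4,"dx":0,"dy":0,"dz":130,"twist":0},{"claw":0.4,"dx":0,"dy":0,"dz":130,"twist":0},{"claw":0.4,"dx":0,"dy":0,"dz":130,"twist":0}]'; python3 m.py
```

```text
clock: 17.0
tool_pos: [0.4509, -0.1419, 0.1241]
eef_rot: [0.221, 0.975, -0.001, 0.001]
contact_force: [-1.3, -3.2, 7.2]
opening: 0.157
finger_force: 25.0
clock: 17.8
tool_pos: [0.4506, -0.1421, 0.1241]
eef_rot: [0.56, 0.828, -0.001, 0.001]
contact_force: [-1.0, -3.1, 6.2]
opening: 0.158
finger_force: 25.0
clock: 18.6
tool_pos: [0.4507, -0.1407, 0.2533]
eef_rot: [0.56, 0.828, 0.0, 0.001]
contact_force: [0.6, -0.5, -0.3]
opening: 0.398
finger_force: 0.0
18.6 q7 0.05 [ 0.4507 -0.1407  0.2533] yaw 111.9
wrist 1 1657 xy 485.0 -53.6 size 44 14 bar 22.3 cw 89.7
wrist 2 1742 xy 570.1 -89.8 size 14 44 bar 112.0 cw 90.0
wrist 3 285 xy 543.6 -169.2 size 15 13 bar 2.7 cw 109.3
wrist 4 1358 xy 448.5 -139.0 size 13 43 bar 111.9 cw 90.1
top 1 245 xy 486.2 -56.2 size 44 14 bar 22.1 cw 89.9
top 2 252 xy 572.2 -92.1 size 14 43 bar 111.7 cw 90.3
top 3 237 xy 536.4 -178.1 size 44 14 bar 21.1 cw 90.9
side 1 379 xy 487.4 -53.1 size 44 15 bar 22.6 cw 89.4
side 2 345 xy 573.2 -88.8 size 15 44 bar 113.3 cw 88.7
side 3 329 xy 537.2 -174.5 size 44 18 bar 18.9 cw 93.1
side 4 291 xy 451.7 -140.3 size 16 46 bar 109.2 cw 92.8
```

All four tight, gripper clear.

```bash
python3 -c "
from plant import r
print(r.finish_job())"
```

```text
the job is handed in; nothing more can be done
None
```

The job is handed in: knob 1 was turned to halfway and released, then all four were tightened in the order 1, 3, 2, 4, each measuring about 90° (its stop), with the gripper clear at 18.6 s; no verdict was returned.

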